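# Catch coupling nuts from a paddle dispenser

## Robot

A 7-joint arm with a two-finger parallel gripper is mounted at the origin on the work surface; the furniture and walls round the work are solid. World frame = base frame: x ahead of the robot, y to its left, z up, the work surface at z = 0. Lengths are in m, angles in rad, forces in N, time in s.
With the tool pointing down it reaches from about 0.4 to 0.875 m from the base axis. Payload 19.3 kg.
Tool frame: the origin (TCP) lies midway between the tips of the shut fingers; the grasp point (between the pads) lies 19 mm behind it (bot.pinch_z is the distance from the TCP to the grasp point, in m); z points along the fingers, y is the direction in which the jaws open and shut (so a half turn about z gives the same grasp; the last joint's range is limited). The gripper opens to 85 mm and grips with 20 to 120 N. Pads are 22 mm wide; open, the fingers measure 114 mm over their backs; the gripper's body (76 mm by 85 mm) begins 54 mm behind the grasp point. The pads swing forward as they close: fully open they stand 13 mm farther back than shut.
Start: joints at [1.097, 0.521, -0.036, 1.599, 0.021, 1.021, -0.113], TCP at [0.246, -0.575, 0.231] pointing down, gripper open.
Joint ranges: [-2.91, 2.91], [-0.3, 2.13], [-1.5, 1.42], [0.17, 2.43], [-1.26, 4.41], [0.16, 1.93], [-2.52, 2.52]. Speed limits (rad/s): [1.89, 1.89, 2.39, 2.39, 3.01, 3.01, 3.01].

## Interface

Orientations are given as [roll, pitch, yaw] about the fixed x, y, z axes, in that order (R = Rz(yaw) Ry(pitch) Rx(roll)).
In Python, from workcell import bot gives the robot as it stands. The module is installed in compiled form; this text tells all that it offers.
- The arm moves only by the tool move_arm, never from a script. Its argument "moves" is text: rows parted by semicolons, each of 4 numbers parted by spaces: the shift along the tool's x, y, z in mm, then the turn about the tool's z in rad. In form: dx dy dz yaw; .... A call has exactly 10 rows; each row is the pose to reach, as a shift and turn from the pose commanded when the call began, along the tool's axes at that moment; what a row does not reach only later rows make up. A row lasts 1/12 s, in which the tool goes at most 41.7 mm and 7.16 degrees, less where a joint would pass 70% of its speed; a pose out of reach is approached as far as the arm can. A call with a gripper value outside its range is refused whole. "grip" is the opening, from 0 (shut) to 1 (fully open), set as the call begins (left out, the last holds). The fingers move at their own pace and stop on an object; "grip_force" is the grip in N (left out, the last holds). Time passes only in rows, so rows that repeat a pose let the fingers close, or fill a call up. It gives the time, the measured TCP pose, the force and the opening at its end, in the units of the state.
- bot.observe(): the state, without advancing time (a new reading comes with each control period).
- bot.grab_frame(name): name is "scene" or "top"; returns a dict with "frame" (420x560x3 uint8, red, green, blue), "z_map" (420x560 float32, m along the optical axis (not along the pixel's ray), 0 where there is no reading), "K" (3x3 intrinsics, pixels), "dist" ([k1, k2, p1, p2, k3] as OpenCV has them; the pictures are not rectified), "eye" and "attitude" of the camera in the world. Camera axes: x right, y up, looking along -z (the intrinsics and any distortion apply to the point x, -y, -z); pixel columns grow to the right and rows downward; lengths in m; the calibration is good to about 2 mm. A picture is of the moment at which its call begins.
- bot.job_done(): hands the job in, once; it reports no verdict.
Trained networks look in a picture, given as the dict that the camera call returned (one of the last four; its "shot" number tells which), for a name from the list of things; names that differ only in an ending like _2 or _b are one class to them, and where a whole thing is asked for, a point or a joint stands for the part that bears it (a point fixed in the world has none). Each returns a list of dicts, best first, with "conf" (0 to 1); they miss things now and then, are a little off and sometimes report something else, mostly with a low value. They report only what shows in the picture. A call takes as long as a camera call. They do not tell look-alikes from the thing itself.
- bot.search_frame(picture, label): "at" ([column, row] in pixels, amid what is visible of it).
- bot.pinpoint(picture, label): "at" ([column, row] in pixels: a listed point, or the origin of a listed thing).
The state is a dict: "clock": time; "qpos": joint angles; "qd": joint speeds; "joint_efforts": joint torques, N m; "position": TCP position; "tool_rot": TCP orientation; "force": force on the tool from outside, world axes, zero at the start; "moment": the same for the moment, N m; "grip_width": finger opening in m.
Only numpy, scipy, OpenCV 4.12 (cv2) and the standard library are available. Lean on these libraries where they do the work, as an engineer would, in place of code of your own. Each camera call takes 0.05 s, during which the arm holds its last target. There are 200 camera calls.

## Task

Draw three hexagon coupling nuts from the dispenser: hold the open blue tray up under the mouth of the chute and press its plain end firmly but without ramming against the orange paddle, so that the gate opens, and keep it there until all three nuts have slid into the tray. Then set the tray down level, centred over the small round green mat, with the nuts still in it, and let go. Leave the other things on the bench where they are.

Things in the scene. Friction and masses are not known exactly. Their poses are not given: they have to be found in the camera images.
- tray: Open blue parts tray, empty, 150 (x) x 110 (y) x 60 mm, walls and floor 4 mm, about 160 g. Origin: centre of its underside; z up out of the mouth. On its -x end a moulded grip, 60 mm wide, thickens the upper 38 mm of the wall to 14 mm (x from -0.071 to -0.085, up to the rim): grasp it from above, one finger inside the tray and one outside. The plain +x end is for pressing on the paddle.
- dispenser: Grey dispenser fixed to the bench: base plate 175 x 130 mm, column, on top a tilted steel trough (33 degrees, open above, 37 mm wide inside) with three nuts in single file behind an orange gate. Origin: centre of its foot at bench height. Its -x is the way the trough runs down and the nuts come out; z up. Its top, the trough's upper end, is 0.34 m above the bench. Do not press it with over 45 N.
- paddle_zone (a point): Fixed point, 112 mm up and 122 mm from the dispenser's origin on its -x side: mean place of the front of the orange paddle (64 mm wide, 44 mm tall, faces -x). The true front at rest lies up to 10 mm nearer or farther, by a stop screw; not reported, so feel or see it. Pushed to +x it moves 25 mm on a spring (3 N, 8 N at the end, then a hard stop), lifting the gate; it springs back.
- chute_lip (a point): Middle of the lower edge of the trough's floor, 200 mm above the bench, where nuts drop off; 115 mm from the dispenser's origin on its -x side. The trough's underside here is about 197 mm up. The blue yoke that guides the gate, and the raised gate, overhang the lip by up to 25 mm on the -x side, at 230 to 300 mm above the bench.
- gate (a joint): Opening of the gate in m: 0 shut, 0.040 with the paddle fully in (1.6 times the paddle's travel). Nuts pass from about 0.030, that is with the paddle 19 mm in.
- mat: Round green mat, 130 mm in diameter, 3 mm thick, fixed to the bench; the tray covers most of it. Origin: centre of its underside.
- nut_0: Aluminium hexagon coupling nut, 28 mm across flats, 44 mm long, 60 g, number 0 in the file counted from the gate. Origin: its centre; x along its length.
- nut_1: Aluminium hexagon coupling nut, 28 mm across flats, 44 mm long, 60 g, number 1 in the file counted from the gate. Origin: its centre; x along its length.
- nut_2: Aluminium hexagon coupling nut, 28 mm across flats, 44 mm long, 60 g, number 2 in the file counted from the gate. Origin: its centre; x along its length.
- oil_bottle: Small yellow oil bottle with a red nozzle, 43 x 43 x 120 mm, upright; bystander. Origin: centre of its underside.
- red_pliers: Red-handled pliers lying flat, 56 x 132 x 12 mm; bystander. Origin: centre of its underside.
- tape_roll: Roll of yellow tape lying flat, 67 x 74 x 19 mm; bystander. Origin: centre of its underside.
- solder_spool: Spool of solder wire, 55 x 55 x 33 mm; bystander. Origin: centre of its underside.
- flux_bottle: White dropper bottle with a black tip, 35 x 35 x 90 mm, upright; bystander. Origin: centre of its underside.
Not all that is in view belongs to the job. What is shaped like the nut_0 but pink is not meant.

How it is judged:
On the way, in this order (a step that is already met when the one before it is completed fails the run):
1. the tray, held up off the bench under the chute, presses the paddle and the gate begins to open (value of joint gate above 0.012 m and contact force between tray and dispenser above 1 N and height (world z) of tray above 0.03 m and horizontal distance between tray and chute_lip below 0.11 m), for 0.1 s.
2. all three nuts are in the tray while it is still held up under the chute (x of nut_0 in the frame of tray between -0.071 and 0.071 m and y of nut_0 in the frame of tray between -0.051 and 0.051 m and z of nut_0 in the frame of tray between 0.005 and 0.075 m and x of nut_1 in the frame of tray between -0.071 and 0.071 m and y of nut_1 in the frame of tray between -0.051 and 0.051 m and z of nut_1 in the frame of tray between 0.005 and 0.075 m and x of nut_2 in the frame of tray between -0.071 and 0.071 m and y of nut_2 in the frame of tray between -0.051 and 0.051 m and z of nut_2 in the frame of tray between 0.005 and 0.075 m and height (world z) of tray above 0.03 m and horizontal distance between tray and chute_lip below 0.11 m), for 0.2 s.
At the end, for the whole second after the job is handed in: The tray stands level (within 0.08 rad) and at rest on the green mat, its middle within 30 mm of the mat's middle, with all three nuts lying in it (centres between its walls and not over 75 mm above its underside) (x of nut_0 in the frame of tray between -0.071 and 0.071 m and y of nut_0 in the frame of tray between -0.051 and 0.051 m and z of nut_0 in the frame of tray between 0.005 and 0.075 m and x of nut_1 in the frame of tray between -0.071 and 0.071 m and y of nut_1 in the frame of tray between -0.051 and 0.051 m and z of nut_1 in the frame of tray between 0.005 and 0.075 m and x of nut_2 in the frame of tray between -0.071 and 0.071 m and y of nut_2 in the frame of tray between -0.051 and 0.051 m and z of nut_2 in the frame of tray between 0.005 and 0.075 m and horizontal distance between tray and mat below 0.03 m and height (world z) of tray below 0.008 m and angle between tray's own z axis and vertical below 0.08 rad and linear speed of tray below 0.02 m/s and linear speed of each of nut_0, nut_1, nut_2 below 0.03 m/s); the robot touches nothing.
It fails at once if the paddle or dispenser is rammed with the tray (over 45 N) (contact force between tray and dispenser above 45 N).
It fails at once if a bystander is moved by more than 30 mm (distance of any of oil_bottle, red_pliers, tape_roll, solder_spool, flux_bottle from where it was at the start of the episode above 0.03 m).
It also fails if it takes over 56 s, if anything falls off the work surface, if the arm or the gripper's body presses on something with over 40 N, if the wrist force passes 120 N, or if a joint passes its speed limit or range.

## Working session

There is one attempt and no reset: what is moved stays moved. The work goes in short steps, Python scripts to look and compute and a tool call to move; the robot and the scene stay as the last step left them, time stands still between calls to the robot, and variables do not carry over. Pictures are saved under pics/ and viewed, about 8 in all and at most 12, crops included, and the job is handed in when it is done.

Besides the shell and the picture viewer there is one more tool, called after "Call:" as name(argument=value, ...) on one line, values as JSON. move_arm: Moves the arm, as the interface text tells. Its arguments: {"type":"object","properties":{"moves":{"type":"string"},"grip":{"type":"number"},"grip_force":{"type":"number"}},"required":["moves"]}

```bash
mkdir -p pics; cat > h.py <<'E'
from workcell import bot
import numpy as np, cv2
from scipy.spatial.transform import Rotation as Ro
def rot(a):
    a=np.array(a,float)
    return a if a.shape==(3,3) else (Ro.from_euler('xyz',a).as_matrix() if a.size==3 else Ro.from_quat(a).as_matrix())
def ray(p,uv):
    n=cv2.undistortPoints(np.array(uv,float).reshape(-1,1,2),np.array(p['K']),np.array(p['dist'])).reshape(-1,2)
    return np.c_[n[:,0],-n[:,1],-np.ones(len(n))]
def cloud(p,uv):
    uv=np.array(uv,int).reshape(-1,2); d=p['z_map'][uv[:,1],uv[:,0]]
    return (ray(p,uv)*d[:,None])@rot(p['attitude']).T+np.array(p['eye'])
def onz(p,uv,z):
    r=ray(p,uv)@rot(p['attitude']).T; e=np.array(p['eye'])
    return e+r*((z-e[2])/r[:,2])[:,None]
def full(p):
    v,u=np.mgrid[0:420,0:560]; return cloud(p,np.c_[u.ravel(),v.ravel()]).reshape(420,560,3)
def save(p,n): cv2.imwrite('pics/'+n,p['frame'][:,:,::-1])
E
python3 - <<'E'
from h import *
s=bot.observe(); print(s)
for c in ('scene','top'):
    p=bot.grab_frame(c); save(p,c+'0.png'); print(c,p['eye'],p['attitude'],p['K'])
    np.savez(c+'0.npz',**{k:np.array(v) for k,v in p.items()})
    for l in ['tray','dispenser','paddle_zone','chute_lip','mat','nut_0','oil_bottle','red_pliers','tape_roll','solder_spool','flux_bottle']:
        for f in (['search_frame','pinpoint'] if l in('tray','dispenser','paddle_zone','chute_lip','mat') else ['pinpoint']):
            try: r=getattr(bot,f)(p,l)[:2]
            except Exception as e: r=[];print(e)
            for q in r: print(l,f,np.round(q['at']),round(q['conf'],2),np.round(cloud(p,q['at'])[0],3),np.round(onz(p,q['at'],0)[0],3))
E
```

```text
{'clock': 0.0, 'qpos': array([ 1.09679715,  0.52203804, -0.03630989,  1.60002238,  0.02120334,
        1.02113629, -0.11278465]), 'qd': array([-0.00130086,  0.00045368, -0.00011924,  0.00150499, -0.00170599,
       -0.00160908,  0.00022721]), 'joint_efforts': array([ 3.17082944e-03, -9.27114415e+01,  1.98156394e+00, -3.69931233e+01,
        1.80229062e-02,  8.19846347e-03,  6.10249140e-05]), 'position': array([ 0.24538281, -0.57442124,  0.23070583]), 'tool_rot': array([-3.14037784e+00,  1.00758657e-04,  4.03791429e-01]), 'force': array([-0.46593979,  0.119651  ,  0.53491421]), 'moment': array([-0.00085819,  0.04895265,  0.02640614]), 'grip_width': 0.08546980075481621}
scene [-0.15069915 -0.81808007  1.07130324] [ 0.80083825  0.01092301 -0.64810712] [[495.79053243   0.         284.06895734]
 [  0.         495.79053243 202.48052911]
 [  0.           0.           1.        ]]
tray search_frame [298. 229.] 0.95 [ 0.467 -0.051  0.009] [ 0.471 -0.046  0.   ]
tray pinpoint [301. 228.] 0.79 [ 0.477 -0.052  0.007] [ 0.481 -0.049  0.   ]
dispenser search_frame [355. 276.] 0.7 [ 0.478 -0.277  0
[... 2364 characters left out ...]
ame [363. 163.] 0.33 [ 0.497 -0.291  0.147] [ 0.531 -0.325  0.   ]
mat pinpoint [201. 186.] 0.63 [ 0.457  0.13  -0.   ] [0.456 0.13  0.   ]
nut_0 pinpoint [368. 294.] 0.79 [ 0.172 -0.329  0.029] [ 0.168 -0.337  0.   ]
nut_0 pinpoint [261. 229.] 0.77 [ 0.339 -0.04   0.025] [ 0.339 -0.04   0.   ]
oil_bottle pinpoint [369. 248.] 0.64 [ 0.289 -0.321  0.079] [ 0.291 -0.34   0.   ]
red_pliers pinpoint [320. 238.] 0.85 [ 0.316 -0.202  0.011] [ 0.316 -0.205  0.   ]
tape_roll pinpoint [170. 239.] 0.69 [0.308 0.211 0.002] [0.306 0.21  0.   ]
solder_spool pinpoint [213. 141.] 0.55 [0.576 0.1   0.03 ] [0.583 0.102 0.   ]
flux_bottle pinpoint [369. 224.] 0.48 [ 0.358 -0.328  0.038] [ 0.359 -0.339  0.   ]
```

View pics/scene0.png

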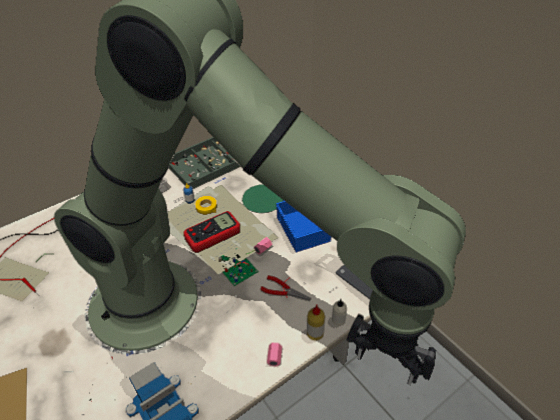

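View pics/top0.png

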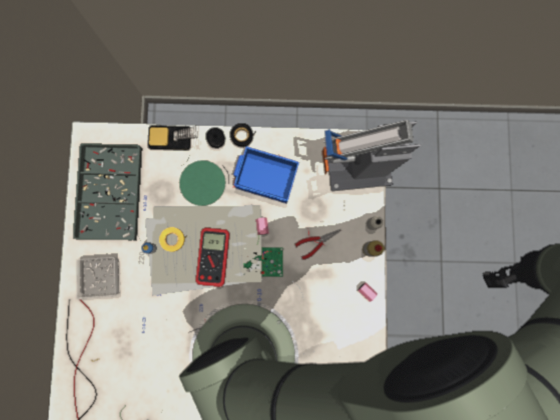

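```bash
python3 - <<'E'
from h import *
p=dict(np.load('top0.npz')); P=full(p)
im=p['frame'][90:220,170:430,::-1]; cv2.imwrite('pics/crop1.png',cv2.resize(im,None,fx=3,fy=3,interpolation=cv2.INTER_CUBIC))
hsv=cv2.cvtColor(p['frame'],cv2.COLOR_RGB2HSV); v,u=np.mgrid[0:420,0:560]
blue=(hsv[...,0]>105)&(hsv[...,0]<125)&(hsv[...,1]>120)&(u>225)&(u<305)&(v>140)&(v<210)
rim=blue&(P[...,2]>.052)&(P[...,2]<.07)
r=cv2.minAreaRect(P[rim][:,:2].astype(np.float32)*1000); print('tray rim',rim.sum(),r,cv2.boxPoints(r))
g=(hsv[...,0]>60)&(hsv[...,0]<95)&(hsv[...,1]>80)&(u>170)&(u<235)&(v>150)&(v<215)
q=P[g][:,:2];print('mat',g.sum(),cv2.minEnclosingCircle(q.astype(np.float32)),q.mean(0))
# dispenser
d=(u>310)&(u<430)&(v>110)&(v<200)&(P[...,2]>.004)
Q=P[d]; C=p['frame'][d]
for lo,hi in((.004,.02),(.2,.36)):
    m=(Q[:,2]>lo)&(Q[:,2]<hi); r=cv2.minAreaRect(Q[m][:,:2].astype(np.float32)*1000); print(lo,hi,m.sum(),r,cv2.boxPoints(r).tolist())
o=(hsv[...,0]<18)&(hsv[...,1]>130)&d
print('orange',np.round(P[o],3)[:40], np.c_[u[o],v[o]][:40].tolist())
b=(hsv[...,0]>100)&(hsv[...,0]<125)&(hsv[...,1]>120)&d; print('yoke',P[b].min(0),P[b].max(0),P[b].mean(0))
E
```

```text
tray rim 370 ((483.42181396484375, -45.74085235595703), (156.13160705566406, 111.3976821899414), 74.64065551757812) [[ 409.0349   -106.265366]
 [ 516.45386  -135.77148 ]
 [ 557.8087     14.783661]
 [ 450.38977    44.28978 ]]
mat 1479 ((0.38124585151672363, 0.05372898280620575), 0.17068453133106232) [0.46296261 0.1266067 ]
0.004 0.02 1102 ((527.8709716796875, -289.79205322265625), (200.8828582763672, 224.1977081298828), 1.5751267671585083) [[424.3861389160156, -180.4964599609375], [430.5488586425781, -404.60943603515625], [631.3558349609375, -399.087646484375], [625.193115234375, -174.97467041015625]]
0.2 0.36 2812 ((513.488037109375, -279.19879150390625), (68.616455078125, 204.56455993652344), 7.080551624298096) [[466.83367919921875, -181.92552185058594], [492.04925537109375, -384.9300537109375], [560.1423950195312, -376.4720458984375], [534.9268188476562, -173.467529296875]]
orange [[ 0.527 -0.207  0.247]
 [ 0.527 -0.21   0.245]
 [ 0.528 -0.212  0.244]
 [ 0.531 -0.216  0.234]
 [ 0.524 -0.207  0.248]
 [ 0.524 -0.21   0.247]
 [ 0.525 -0.212  0.245]
 [ 0.527 -0.216  0.237]
 [ 0.528 -0.
[... 656 characters left out ...]
47]
 [ 0.532 -0.194  0.129]
 [ 0.531 -0.195  0.133]
 [ 0.53  -0.198  0.137]
 [ 0.502 -0.21   0.244]] [[336, 139], [337, 139], [338, 139], [339, 139], [336, 140], [337, 140], [338, 140], [339, 140], [340, 140], [336, 141], [337, 141], [338, 141], [339, 141], [336, 142], [337, 142], [338, 142], [336, 143], [337, 143], [338, 143], [336, 144], [337, 144], [338, 144], [337, 145], [338, 145], [337, 146], [338, 146], [337, 147], [338, 147], [324, 148], [325, 148], [337, 148], [338, 148], [324, 149], [325, 149], [337, 149], [338, 149], [323, 150], [324, 150], [325, 150], [337, 150]]
yoke [ 0.24984905 -0.23115682  0.20567798] [ 0.53474897 -0.055055    1.18968381] [ 0.50247772 -0.1908062   0.28587952]
```

View pics/crop1.png

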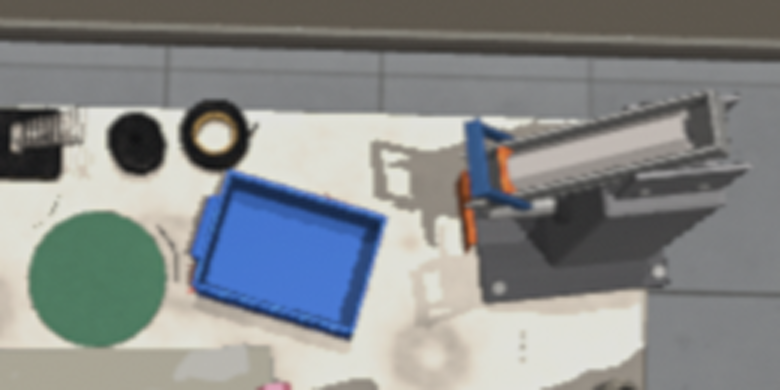

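The tray's grip end points left (world +y) and the chute mouth opens toward +y, so the tray needs only a small turn. The grip is near (0.503, 0.027). I'll raise the arm and head there.

Call:
move_arm(moves="0 0 -40 0; 0 0 -80 0; 10 -10 -120 0.05; 36 -34 -130 0.12; 63 -60 -130 0.2; 90 -86 -130 0.3; 117 -112 -130 0.4; 144 -138 -130 0.5; 171 -164 -130 0.6; 198 -190 -130 0.67", grip=1)

```text
clock: 2.53
position: [0.3533, -0.3205, 0.3615]
tool_rot: [3.141, -0.0, -0.272]
force: [1.0, -0.1, 0.2]
grip_width: 0.0857
```

```bash
cat >> h.py <<'E'
def d2t(target,yaw=None):
    s=bot.observe(); R=rot(s['tool_rot']); d=R.T@(np.array(target)-s['position'])*1000
    ty=None if yaw is None else -(yaw-s['tool_rot'][2])
    print('clock',round(s['clock'],2),'pos',np.round(s['position'],4),'rot',np.round(s['tool_rot'],3),'q',np.round(s['qpos'],2),'F',np.round(s['force'],1),'grip',round(s['grip_width'],4))
    print('delta tool mm',np.round(d,1),'turn',ty)
E
python3 - <<'E'
from h import *
d2t((.503,.0265,.20),-.269)
p=dict(np.load('top0.npz')); P=full(p)
hsv=cv2.cvtColor(p['frame'],cv2.COLOR_RGB2HSV); v,u=np.mgrid[0:420,0:560]
g=(hsv[...,0]>60)&(hsv[...,0]<95)&(hsv[...,1]>80)&(u>170)&(u<235)&(v>150)&(v<206)&(P[...,2]<.01)&(P[...,2]>-.01)
n,l,st,c=cv2.connectedComponentsWithStats(g.astype(np.uint8)); k=1+st[1:,4].argmax(); m=l==k
print('mat',cv2.minEnclosingCircle(P[m][:,:2].astype(np.float32)),P[m].mean(0))
d=(u>310)&(u<430)&(v>110)&(v<200)
def pca(Q,n):
    Q=Q[:,:2];c=Q.mean(0);w,V=np.linalg.eigh(np.cov((Q-c).T)); print(n,len(Q),c.round(4),'dir',np.degrees(np.arctan2(V[1,1],V[0,1])).round(1),'ext',np.ptp((Q-c)@V[:,1]).round(3),np.ptp((Q-c)@V[:,0]).round(3))
o=(hsv[...,0]<18)&(hsv[...,1]>130)&d
z=P[...,2]
pca(P[o&(z>.09)&(z<.145)],'paddle'); print(np.round(P[o&(z>.125)&(z<.145)],3))
pca(P[o&(z>.2)&(z<.32)],'gate')
b=(hsv[...,0]>100)&(hsv[...,0]<125)&(hsv[...,1]>120)&d&(z>.2)&(z<.32)
pca(P[b&(z>.285)],'yoke top')
t=d&(z>.2)&(z<.36)&(hsv[...,1]<60); pca(P[t],'trough')
# plane-fit base plate
bp=d&(z>.004)&(z<.016)&(hsv[...,1]<60)&(hsv[...,2]<150); print('plate z',np.median(z[bp]));r=cv2.minAreaRect(P[bp][:,:2].astype(np.float32)*1000);print(r,cv2.boxPoints(r).round().tolist())
E
```

```text
clock 2.53 pos [ 0.3533 -0.3205  0.3615] rot [ 3.141 -0.    -0.272] q [ 0.66  0.16 -0.06  1.79  0.01  1.2  -1.24] F [ 1.  -0.1  0.2] grip 0.0857
delta tool mm [  51.  -374.5  161.4] turn -0.0029042831410338588
mat ((0.4640165865421295, 0.1272050142288208), 0.06120900809764862) [0.46340083 0.126988   0.00249832]
paddle 66 [ 0.5069 -0.1989] dir -172.8 ext 0.059 0.01
[[ 0.536 -0.195  0.134]
 [ 0.537 -0.198  0.13 ]
 [ 0.534 -0.196  0.132]
 [ 0.534 -0.198  0.13 ]
 [ 0.532 -0.194  0.129]
 [ 0.531 -0.195  0.133]
 [ 0.53  -0.198  0.137]
 [ 0.53  -0.194  0.125]
 [ 0.528 -0.195  0.135]
 [ 0.529 -0.198  0.131]
 [ 0.526 -0.196  0.132]
 [ 0.525 -0.198  0.135]
 [ 0.525 -0.194  0.125]
 [ 0.523 -0.196  0.133]
 [ 0.523 -0.198  0.135]
 [ 0.52  -0.195  0.135]
 [ 0.52  -0.198  0.134]
 [ 0.518 -0.196  0.132]
 [ 0.518 -0.198  0.134]
 [ 0.516 -0.196  0.131]
 [ 0.515 -0.198  0.135]
 [ 0.516 -0.201  0.132]
 [ 0.513 -0.196  0.132]
 [ 0.509 -0.197  0.127]
 [ 0.507 -0.198  0.136]
 [ 0.506 -0.198  0.131]
 [ 0.505 -0.2    0.135]
 [ 0.502 -0.198  0.135]
 [ 0.503 -0.201  0.133]
 [ 0.5   -0.198  0.133]
 [ 0.501 -0.2
[... 251 characters left out ...]
 [ 0.49  -0.201  0.132]
 [ 0.49  -0.204  0.132]
 [ 0.489 -0.199  0.126]
 [ 0.488 -0.201  0.132]
 [ 0.487 -0.203  0.136]
 [ 0.486 -0.199  0.128]
 [ 0.485 -0.201  0.133]
 [ 0.485 -0.203  0.134]
 [ 0.484 -0.199  0.126]
 [ 0.482 -0.201  0.133]
 [ 0.482 -0.203  0.134]
 [ 0.48  -0.201  0.132]
 [ 0.48  -0.203  0.133]
 [ 0.478 -0.202  0.127]]
gate 45 [ 0.5124 -0.2116] dir -177.7 ext 0.036 0.012
yoke top 117 [ 0.5055 -0.1852] dir -173.1 ext 0.053 0.01
trough 2492 [ 0.5133 -0.2984] dir 89.2 ext 0.21 0.083
plate z 0.009749535947206844
((503.7467346191406, -280.53179931640625), (232.69094848632812, 142.7274932861328), 51.7553596496582) [[376.0, -328.0], [488.0, -416.0], [632.0, -233.0], [520.0, -145.0]]
```

Call:
move_arm(moves="5 -37 0 0; 10 -75 0 0; 15 -112 0 0; 20 -150 0 0; 25 -187 0 0; 31 -225 20 0; 36 -262 40 0; 41 -300 60 0; 46 -337 80 0; 51 -374 95 0", grip=1)

```text
clock: 3.37
position: [0.4995, 0.0239, 0.2664]
tool_rot: [3.141, 0.0, -0.267]
force: [1.1, -1.9, 0.5]
grip_width: 0.0853
```

```bash
python3 - <<'E'
from h import *
d2t((.503,.0265,.024),-.269)
p=bot.grab_frame('scene'); save(p,'scene1.png')
E
```

```text
clock 3.37 pos [0.4995 0.0239 0.2664] rot [ 3.141  0.    -0.267] q [ 0.11  0.3  -0.35  1.87  0.12  1.   -2.12] F [ 1.1 -1.9  0.5] grip 0.0853
delta tool mm [  2.7  -3.4 242.4] turn 0.002148130110006252
```

View pics/scene1.png

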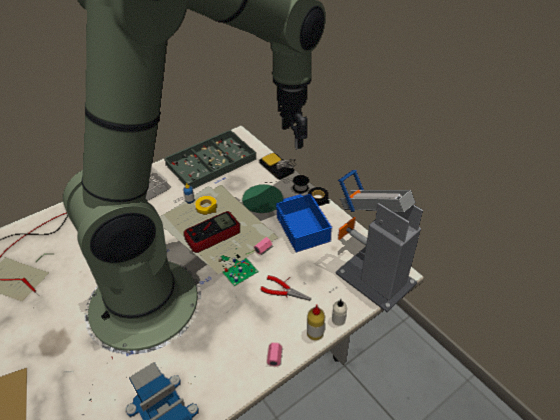

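The view is unobstructed: the tray sits at about (304,222) with the dispenser beyond it. Descending to the grip.

Call:
move_arm(moves="0 0 35 0; 0 0 75 0; 0 0 115 0; 0 0 155 0; 0 0 185 0; 0 0 205 0; 0 0 220 0; 0 0 230 0; 0 0 238 0; 0 0 238 0", grip=1)

```text
clock: 4.25
position: [0.4991, 0.0225, 0.0287]
tool_rot: [3.141, 0.001, -0.266]
force: [-0.2, 0.4, -0.4]
grip_width: 0.0856
```

```bash
python3 - <<'E'
from h import *
d2t((.503,.0265,.026),-.269)
p=bot.grab_frame('scene'); cv2.imwrite('pics/s2.png',cv2.resize(p['frame'][130:280,210:430,::-1],None,fx=3,fy=3))
E
```

```text
clock 4.25 pos [0.4991 0.0225 0.0287] rot [ 3.141e+00  1.000e-03 -2.660e-01] q [ 0.01  0.66 -0.23  2.05  0.32  0.46 -2.3 ] F [-0.2  0.4 -0.4] grip 0.0856
delta tool mm [ 2.7 -4.9  2.7] turn 0.0029149694657538694
```

View pics/s2.png

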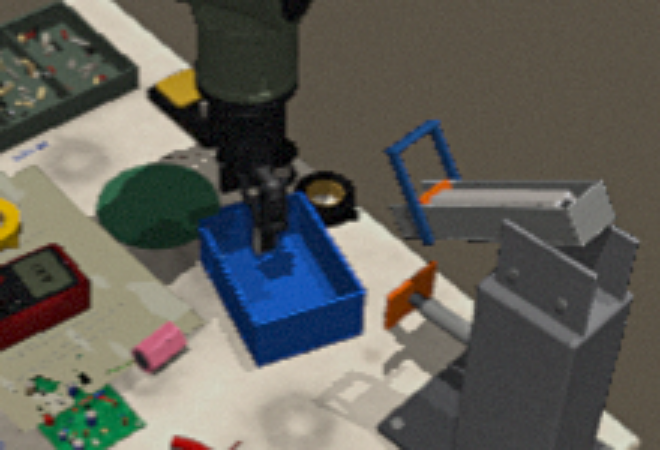

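The inner finger is inside the tray at the grip, about (268,240) in the crop. Now a 5 mm shift and close.

Call:
move_arm(moves="2 -4 3 0; 2 -4 3 0; 2 -4 3 0; 2 -4 3 0; 2 -4 3 0; 2 -4 3 0; 2 -4 3 0; 2 -4 3 0; 2 -4 3 0; 2 -4 3 0", grip=0, grip_force=90)

```text
clock: 5.13
position: [0.5025, 0.0257, 0.0269]
tool_rot: [-3.142, -0.0, -0.266]
force: [-2.4, -0.5, 9.0]
grip_width: 0.0127
```

Call:
move_arm(moves="0 0 0 0; 0 0 0 0; 0 0 -5 0; 0 0 -15 0; 0 0 -30 0; 0 0 -50 0; 0 0 -70 0; 0 0 -90 0; 0 0 -105 0; 0 0 -105 0")

```text
clock: 5.97
position: [0.5037, 0.0259, 0.1349]
tool_rot: [-3.14, -0.004, -0.267]
force: [1.2, 0.1, -2.2]
grip_width: 0.013
```

```bash
python3 - <<'E'
from h import *
d2t((.488-.125*.04,-.044+.04,.126),.126)
p=bot.grab_frame('top'); P=full(p)
hsv=cv2.cvtColor(p['frame'],cv2.COLOR_RGB2HSV); v,u=np.mgrid[0:420,0:560]
b=(hsv[...,0]>105)&(hsv[...,0]<125)&(hsv[...,1]>120)&(u>225)&(u<320)&(v>130)&(v<220)&(P[...,2]>.14)&(P[...,2]<.19)
Q=P[b];r=cv2.minAreaRect(Q[:,:2].astype(np.float32)*1000);print(len(Q),np.percentile(Q[:,2],[5,50,95]),r,cv2.boxPoints(r).round().tolist())
A=np.c_[Q[:,:2],np.ones(len(Q))];print('rim plane',np.linalg.lstsq(A,Q[:,2],rcond=None)[0])
p=bot.grab_frame('scene'); cv2.imwrite('pics/s3.png',cv2.resize(p['frame'][130:280,210:430,::-1],None,fx=3,fy=3))
E
```

```text
clock 5.97 pos [0.5037 0.0259 0.1349] rot [-3.14  -0.004 -0.267] q [ 0.07  0.48 -0.31  1.99  0.22  0.7  -2.22] F [ 1.2  0.1 -2.2] grip 0.013
delta tool mm [-12.1  34.3   8.8] turn -0.39256686190352774
106 [0.14244334 0.16496532 0.16936813] ((495.2684326171875, -119.54366302490234), (86.98206329345703, 39.195491790771484), 20.403507232666016) [[448.0, -116.0], [461.0, -153.0], [543.0, -123.0], [529.0, -86.0]]
rim plane [-0.10615841 -0.0324507   0.21187084]
```

View pics/s3.png

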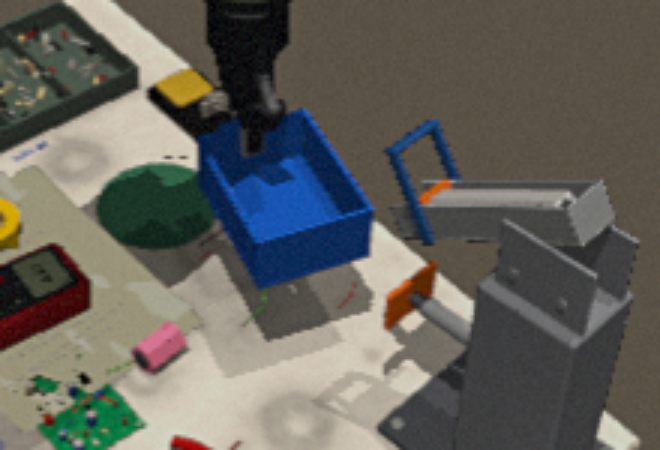

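The tray is gripped and level, lifted to about 0.108 m. Next I turn it square to the paddle, about 35 mm short.

Call:
move_arm(moves="-1 4 0 -0.04; -2 8 0 -0.1; -4 14 1 -0.16; -5 20 2 -0.22; -7 26 3 -0.28; -8 31 3 -0.34; -9 35 3 -0.39; -10 38 3 -0.39; -10 39 3 -0.39; -10 39 3 -0.39")

```text
clock: 6.9
position: [0.4822, -0.0094, 0.1281]
tool_rot: [-3.141, 0.001, 0.122]
force: [0.6, -0.6, -1.6]
grip_width: 0.0128
```

```bash
python3 - <<'E'
from h import *
d2t((.488,-.044,.132),.126)
p=bot.grab_frame('top'); P=full(p); 
cv2.imwrite('pics/t4.png',cv2.resize(p['frame'][90:220,210:430,::-1],None,fx=3,fy=3,interpolation=cv2.INTER_CUBIC))
hsv=cv2.cvtColor(p['frame'],cv2.COLOR_RGB2HSV); v,u=np.mgrid[0:420,0:560]
b=(hsv[...,0]>105)&(hsv[...,0]<125)&(hsv[...,1]>120)&(u>225)&(u<335)&(v>130)&(v<220)&(P[...,2]>.1)&(P[...,2]<.19)
Q=P[b];print(len(Q),np.percentile(Q[:,2],[5,50,95]));R=Q[Q[:,2]>.155]
r=cv2.minAreaRect(R[:,:2].astype(np.float32)*1000);print(r,cv2.boxPoints(r).round().tolist())
E
```

```text
clock 6.9 pos [ 0.4822 -0.0094  0.1281] rot [-3.141e+00  1.000e-03  1.220e-01] q [ 0.21  0.48 -0.41  2.04  0.3   0.68 -1.84] F [ 0.6 -0.6 -1.6] grip 0.0128
delta tool mm [ 1.5 35.1 -3.9] turn -0.004396192883999173
256 [0.10225756 0.12962034 0.16199561]
((530.8092041015625, -148.13360595703125), (76.58355712890625, 33.55108642578125), 40.965606689453125) [[491.0, -161.0], [513.0, -186.0], [571.0, -136.0], [549.0, -110.0]]
```

View pics/t4.png

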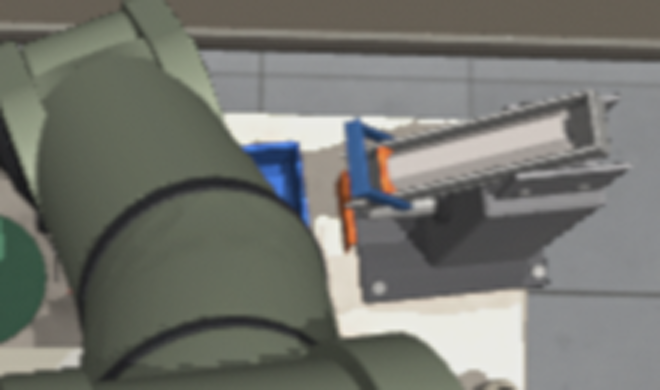

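The tray end at about (300,185) in the crop is parallel to the paddle (346,210) and in line with it. Now the advance.

Call:
move_arm(moves="0 2 0 0; 0 5 -1 0; 0 9 -2 0; 0 13 -3 0; 0 17 -4 0; 0 20 -4 0; 0 23 -4 0; 0 25 -4 0; 0 26 -4 0; 0 26 -4 0")

```text
clock: 7.78
position: [0.4857, -0.0352, 0.1325]
tool_rot: [-3.142, 0.0, 0.123]
force: [0.6, 0.3, -2.1]
grip_width: 0.013
```

Call:
move_arm(moves="0 1 0 0; 0 2 0 0; 0 3 0 0; 0 4 0 0; 0 5 0 0; 0 6 0 0; 0 7 0 0; 0 8 0 0; 0 8 0 0; 0 8 0 0")

```text
clock: 8.62
position: [0.4867, -0.043, 0.1325]
tool_rot: [3.142, 0.0, 0.124]
force: [-0.8, -0.0, -1.9]
grip_width: 0.0127
```

```bash
python3 - <<'E'
from h import *
d2t((.488,-.044,.132),.126)
p=bot.grab_frame('scene'); cv2.imwrite('pics/s5.png',cv2.resize(p['frame'][130:280,230:430,::-1],None,fx=4,fy=4,interpolation=cv2.INTER_CUBIC))
E
```

```text
clock 8.62 pos [ 0.4867 -0.043   0.1325] rot [3.142 0.    0.124] q [ 0.28  0.48 -0.41  2.03  0.29  0.69 -1.76] F [-0.8 -0.  -1.9] grip 0.0127
delta tool mm [1.2 1.2 0.5] turn -0.002379146422546108
```

View pics/s5.png

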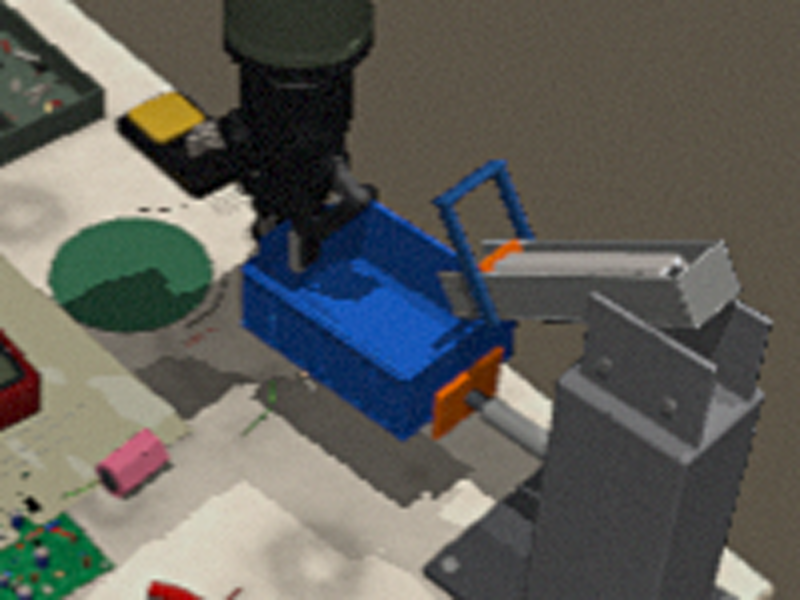

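Nearly touching: paddle at (468,392) in the crop, just at the tray's end face. Creeping on while reading the force.

Call:
move_arm(moves="0 0.5 0 0; 0 1 0 0; 0 1.5 0 0; 0 2 0 0; 0 2.5 0 0; 0 3 0 0; 0 3.5 0 0; 0 4 0 0; 0 4 0 0; 0 4 0 0")

```text
clock: 9.5
position: [0.4872, -0.0469, 0.1325]
tool_rot: [-3.142, -0.0, 0.124]
force: [-0.3, 3.7, -1.0]
grip_width: 0.0126
```

Call:
move_arm(moves="0 0.5 0 0; 0 1 0 0; 0 1.5 0 0; 0 2 0 0; 0 2.5 0 0; 0 3 0 0; 0 3.5 0 0; 0 4 0 0; 0 4 0 0; 0 4 0 0")

```text
clock: 10.33
position: [0.4877, -0.0509, 0.1325]
tool_rot: [-3.142, 0.0, 0.124]
force: [-0.6, 4.2, -1.1]
grip_width: 0.0124
```

Call:
move_arm(moves="0 1 0 0; 0 2.5 0 0; 0 4 0 0; 0 5.5 0 0; 0 7 0 0; 0 8.5 0 0; 0 10 0 0; 0 11 0 0; 0 12 0 0; 0 12 0 0")

```text
clock: 11.17
position: [0.4892, -0.0626, 0.1325]
tool_rot: [-3.141, 0.0, 0.124]
force: [-0.8, 6.0, 0.4]
grip_width: 0.013
```

Call:
move_arm(moves="0 0.5 0 0; 0 1 0 0; 0 1.5 0 0; 0 2 0 0; 0 2.5 0 0; 0 3 0 0; 0 3.5 0 0; 0 4 0 0; 0 4 0 0; 0 4 0 0")

```text
clock: 12.0
position: [0.4893, -0.0661, 0.1322]
tool_rot: [-3.141, 0.001, 0.124]
force: [-0.8, 8.4, -6.2]
grip_width: 0.0129
```

```bash
python3 - <<'E'
from h import *
p=bot.grab_frame('scene');d2t((.488,-.066,.132),.126)
cv2.imwrite('pics/s6.png',cv2.resize(p['frame'][130:280,230:430,::-1],None,fx=4,fy=4,interpolation=cv2.INTER_CUBIC))
E
```

```text
clock 12.05 pos [ 0.4893 -0.0662  0.1322] rot [-3.141e+00  1.000e-03  1.240e-01] q [ 0.33  0.48 -0.41  2.01  0.29  0.7  -1.71] F [-0.7  7.5 -6.4] grip 0.0131
delta tool mm [-1.3 -0.3  0.2] turn -0.0019027423486116524
```

View pics/s6.png

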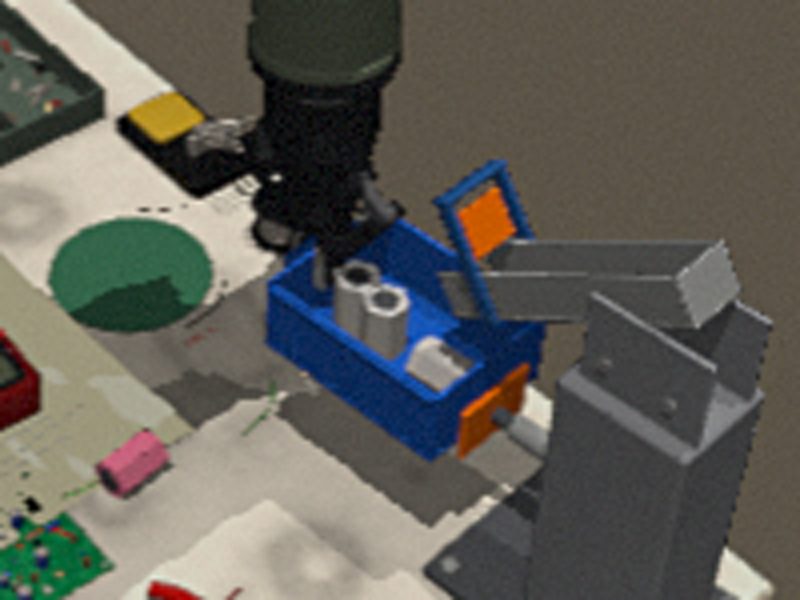

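All three nuts are in the tray, two standing and one lying at about (370,310) and (440,362), and the gate is raised. The trough looks empty. I back off gently toward the mat.

Call:
move_arm(moves="0 0 0 0; 0 0 0 0; 0 -3 0 0; 0 -8 0 0; 0 -15 0 0; 0 -24 0 0; 0 -35 0 0; -1 -48 0 0; -2 -62 0 0; -3 -76 0 0")

```text
clock: 12.88
position: [0.4771, 0.0091, 0.1326]
tool_rot: [3.141, -0.0, 0.124]
force: [-0.1, 0.3, -4.7]
grip_width: 0.0131
```

Call:
move_arm(moves="0 -14 0 0; -1 -29 0 -0.01; -1 -44 0 -0.02; -2 -60 0 -0.03; -3 -76 0 -0.04; -4 -92 0 -0.05; -4 -108 0 -0.06; -5 -124 0 -0.08; -6 -139 0 -0.09; -6 -153 0 -0.1")

```text
clock: 13.72
position: [0.452, 0.1606, 0.1327]
tool_rot: [3.141, -0.0, 0.225]
force: [1.0, 0.6, -3.6]
grip_width: 0.0128
```

```bash
python3 - <<'E'
from h import *
d2t((.446,.203,.030),.224)
E
```

```text
clock 13.72 pos [0.452  0.1606 0.1327] rot [ 3.141 -0.     0.225] q [-0.11  0.47 -0.46  2.05  0.32  0.69 -2.12] F [ 1.   0.6 -3.6] grip 0.0128
delta tool mm [  3.5 -42.8 102.6] turn 0.0006913736779387836
```

Call:
move_arm(moves="0 -11 2 0; 1 -20 6 0; 2 -28 12 0; 3 -34 20 0; 3 -38 29 0; 3 -41 38 0; 3 -42 46 0; 3 -42 53 0; 3 -42 58 0; 3 -42 60 0")

```text
clock: 14.55
position: [0.4458, 0.2005, 0.0716]
tool_rot: [3.141, 0.001, 0.223]
force: [0.2, 0.2, -3.7]
grip_width: 0.0131
```

```bash
python3 - <<'E'
from h import *
d2t((.446,.203,.030),.224)
p=bot.grab_frame('scene'); P=full(p)
cv2.imwrite('pics/s7.png',cv2.resize(p['frame'][130:270,170:350,::-1],None,fx=4,fy=4,interpolation=cv2.INTER_CUBIC))
hsv=cv2.cvtColor(p['frame'],cv2.COLOR_RGB2HSV); v,u=np.mgrid[0:420,0:560]
b=(hsv[...,0]>105)&(hsv[...,0]<125)&(hsv[...,1]>120)&(np.hypot(P[...,0]-.4634,P[...,1]-.127)<.13)
Q=P[b];print(len(Q),np.percentile(Q[:,2],[2,50,99])); r=cv2.minAreaRect(Q[:,:2].astype(np.float32)*1000);print(r,cv2.boxPoints(r).round().tolist())
E
```

```text
clock 14.55 pos [0.4458 0.2005 0.0716] rot [3.141e+00 1.000e-03 2.230e-01] q [-0.24  0.59 -0.39  2.06  0.4   0.57 -2.27] F [ 0.2  0.2 -3.7] grip 0.0131
delta tool mm [ 0.7 -2.4 41.6] turn -0.0006019456274708734
1618 [0.04483776 0.07680797 0.23384733]
((472.9915771484375, 110.19392395019531), (198.91835021972656, 199.5981903076172), 65.5604019165039) [[341.0, 61.0], [523.0, -22.0], [605.0, 159.0], [423.0, 242.0]]
```

View pics/s7.png

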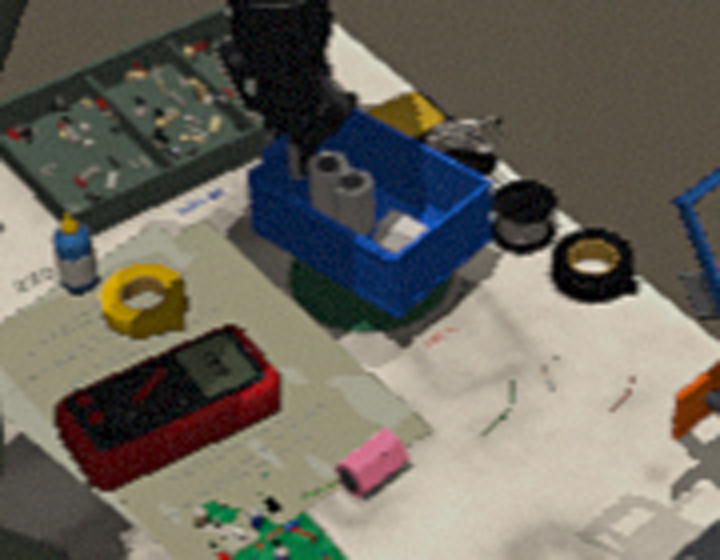

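The tray hangs over the mat (crop (370,300)) with three nuts in it and the spools clear. Lowering slowly.

Call:
move_arm(moves="0 -1 4 0; 0 -2 10 0; 0 -2 17 0; 0 -2 24 0; 0 -2 30 0; 0 -2 34 0; 0 -2 37 0; 0 -2 39 0; 0 -2 40 0; 0 -2 40 0")

```text
clock: 15.43
position: [0.4456, 0.203, 0.0324]
tool_rot: [-3.142, 0.0, 0.224]
force: [0.2, -0.6, -4.6]
grip_width: 0.0126
```

Call:
move_arm(moves="0 0 0.5 0; 0 0 1 0; 0 0 1.5 0; 0 0 2 0; 0 0 2 0; 0 0 2 0; 0 0 2 0; 0 0 2 0; 0 0 2 0; 0 0 2 0")

```text
clock: 16.27
position: [0.4456, 0.203, 0.0305]
tool_rot: [-3.142, -0.0, 0.224]
force: [0.5, 0.4, -4.1]
grip_width: 0.0124
```

Call:
move_arm(moves="0 0 0.5 0; 0 0 0.5 0; 0 0 1 0; 0 0 1 0; 0 0 1.5 0; 0 0 1.5 0; 0 0 2 0; 0 0 2 0; 0 0 2 0; 0 0 2 0")

```text
clock: 17.1
position: [0.4457, 0.2032, 0.0298]
tool_rot: [3.141, -0.001, 0.224]
force: [-10.3, -3.0, 35.7]
grip_width: 0.0127
```

Call:
move_arm(moves="0 0 -0.5 0; 0 0 -1 0; 0 0 -1.2 0; 0 0 -1.2 0; 0 0 -1.2 0; 0 0 -1.2 0; 0 0 -1.2 0; 0 0 -1.2 0; 0 0 -1.2 0; 0 0 -1.2 0")

```text
clock: 17.93
position: [0.4457, 0.203, 0.03]
tool_rot: [3.142, -0.0, 0.224]
force: [-2.0, -0.2, 9.5]
grip_width: 0.0128
```

Call:
move_arm(moves="0 0 0 0; 0 0 0 0; 0 0 0 0; 0 0 0 0; 0 0 0 0; 0 0 0 0; 0 0 0 0; 0 0 0 0; 0 0 0 0; 0 0 0 0", grip=0.3)

```text
clock: 18.77
position: [0.4456, 0.203, 0.0297]
tool_rot: [-3.142, -0.0, 0.224]
force: [-0.3, 0.5, 0.4]
grip_width: 0.0255
```

Call:
move_arm(moves="0 0 -3 0; 0 0 -8 0; 0 0 -15 0; 0 0 -25 0; 0 0 -40 0; 0 0 -60 0; 0 0 -85 0; 0 0 -110 0; 0 0 -135 0; 0 0 -150 0")

```text
clock: 19.6
position: [0.446, 0.2033, 0.1831]
tool_rot: [-3.141, -0.003, 0.224]
force: [0.3, 1.3, 0.8]
grip_width: 0.0254
```

```bash
python3 - <<'E'
from h import *
d2t((.446,.203,.030),.224)
p=bot.grab_frame('scene'); P=full(p)
cv2.imwrite('pics/s8.png',cv2.resize(p['frame'][130:280,170:370,::-1],None,fx=4,fy=4,interpolation=cv2.INTER_CUBIC))
hsv=cv2.cvtColor(p['frame'],cv2.COLOR_RGB2HSV)
b=(hsv[...,0]>105)&(hsv[...,0]<125)&(hsv[...,1]>120)&(np.hypot(P[...,0]-.4634,P[...,1]-.127)<.13)&(P[...,2]>.055)&(P[...,2]<.075)
n,l,st,c=cv2.connectedComponentsWithStats(b.astype(np.uint8),connectivity=8);print(st[1:,4])
Q=P[b]; r=cv2.minAreaRect(Q[:,:2].astype(np.float32)*1000);print(len(Q),np.percentile(Q[:,2],[2,50,98]),r,cv2.boxPoints(r).round().tolist())
E
```

```text
clock 19.6 pos [0.446  0.2033 0.1831] rot [-3.141e+00 -3.000e-03  2.240e-01] q [-0.16  0.41 -0.5   1.98  0.26  0.81 -2.15] F [0.3 1.3 0.8] grip 0.0254
delta tool mm [ -0.5   0.4 153.1] turn -9.321804932607702e-05
[337]
337 [0.05522187 0.06031345 0.06592772] ((463.6273498535156, 127.02127075195312), (116.14619445800781, 166.44728088378906), 12.0999116897583) [[389.0, 196.0], [424.0, 33.0], [538.0, 58.0], [503.0, 221.0]]
```

View pics/s8.png

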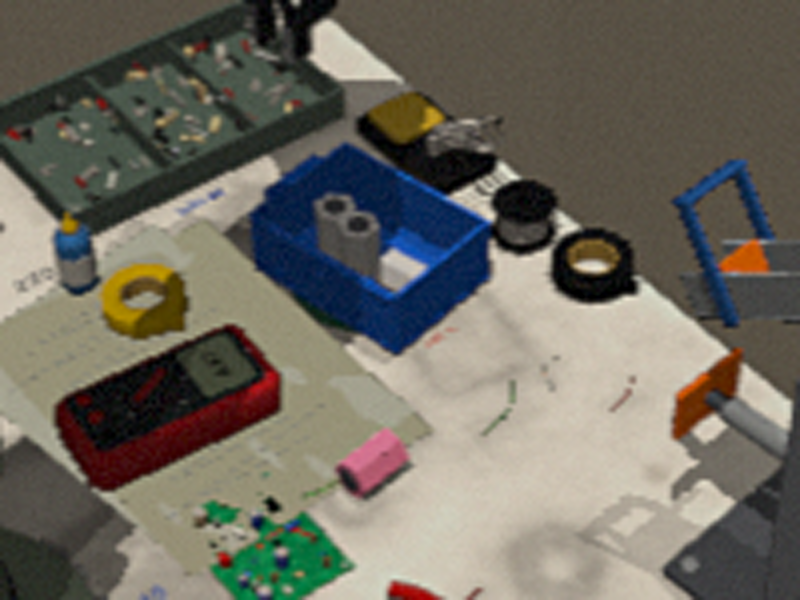

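The tray stands level on the mat with all three nuts inside, and the gripper is clear. Handing in.

```bash
python3 -c "
from workcell import bot
print(bot.job_done())"
```

```text
the job is handed in; nothing more can be done
None
```

The tray is standing on the green mat with all three nuts in it, and I handed the job in at about 20 s of the 56 s allowed. The system reported no verdict.

**Drawing the nuts:** I gripped the tray by its moulded end and pressed its plain end about 21 mm into the paddle. The push read about 8 N at the wrist. The gate opened, all three nuts slid in, and the trough looked empty in the picture. I then backed off, lowered the tray onto the mat and let go.

**Last checks:**
- **Position:** the tray's middle measured about 5 mm from the mat's middle.
- **Level:** the rim read about 60 mm high (55–66 mm spread), consistent with the tray standing level.
- **Nuts:** three are in the tray, two standing and one lying.
- **Gripper:** it is clear of everything, at a TCP height of 0.18 m.
- **Other things on the bench:** the tape roll and solder spool looked undisturbed in the last picture. I did not re-measure any of the bystanders, and the pliers and two bottles on the right were outside that picture. The arm did not work near those three after its first pass overhead.

**Disagreements:** setting down took three steps, because contact came about 1 mm lower than I expected. The last step briefly pressed the tray on the mat with about 36 N at the wrist (about 40 N counting the load), and I eased it to about 10 N before releasing. My camera measurement of the tray's outline while it hung over the mat was unusable, so I relied on the arm's own pose there and measured again after release.

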